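# Load ring weights on the bread-stall scale

### The job

Set the bread-stall scale: press the steel ring weights one by one down over its sprung spindle, each fully home on the boss or the weight below, letting go after each, and stop as soon as the needle reaches or passes the set hand. Press with feel: the needle must never swing as far as the broad overload bar. Leave spare weights where they lie and do not disturb bread, tub or jar.

Things in the scene. Friction and masses are not known exactly. Their poses are not given: they have to be found in the camera images.
- weight0: a flat steel ring weight, 54 mm outside diameter, 10 mm thick, round 20 mm bore, about 160 g (a few percent more or less), lying flat on the counter; all four weights are alike. Origin: centre of the bore at the underside, z along the ring's axis
- weight1: a flat steel ring weight, 54 mm outside diameter, 10 mm thick, round 20 mm bore, about 160 g (a few percent more or less), lying flat on the counter; all four weights are alike. Origin: centre of the bore at the underside, z along the ring's axis
- weight2: a flat steel ring weight, 54 mm outside diameter, 10 mm thick, round 20 mm bore, about 160 g (a few percent more or less), lying flat on the counter; all four weights are alike. Origin: centre of the bore at the underside, z along the ring's axis
- weight3: a flat steel ring weight, 54 mm outside diameter, 10 mm thick, round 20 mm bore, about 160 g (a few percent more or less), lying flat on the counter; all four weights are alike. Origin: centre of the bore at the underside, z along the ring's axis
- scale: grey counter scale fixed to the counter; housing 150 x 300 mm, 50 mm high. Origin: on the counter under the spindle axis; z up; the round dial (146 mm over its rim, 64 mm high with its glass, face up) is centred 165 mm from the origin towards -y of this frame; the housing reaches 65 mm to +y, 235 mm to -y and 75 mm to either side in x
- seat (a point): centre of the top of the steel boss (40 mm diameter) on the scale's tray, where the first weight's underside must rest; z up. 98 mm above the counter with the scale empty; it sinks with the load. The 90 mm round tray lies 13 mm below it. The upright spindle rises 48 mm from here on the same axis
- spindle_top (a point): top of the spindle's 6 mm cone. Core 16 mm in diameter; two opposite spring leaves stand proud of it, tight in the bores. They drag on a weight all the way with about 3 to 5 N, up to 8 N where it enters: it must be pushed down, and the sprung tray sinks 4 to 6 mm away under the push, more at the entry. Once home the push rises 0.8 N per mm. Leaves hold the weight when let go
- pan (a joint): how far the tray has sunk, m: 0 empty, grows downwards, spring of 800 N/m (one weight: about 2 mm). Beyond 0.016 (12.8 N of weights and push together) the scale is overloaded: not allowed. Hard stop at 0.022
- needle (a joint): the dial's long thin black needle, rad, geared to the tray: 255 rad per m, so about 0.50 per weight; 0 (empty) points along +x of the scale, grows clockwise seen from above. The broad black overload bar on the dial is at 4.08
- set_hand (a joint): the set hand, a shorter dark hand with a round disc near its end, below the needle under the glass, rad, same zero and direction as the needle: the reading to be reached, set for two or three weights
- needle_tip (a point): tip of the needle, 58 mm from the dial's centre
- set_tip (a point): point on the set hand's line 58 mm from the dial's centre; x points outwards along the hand
- loaf: bystander: a brown loaf of bread, 210 x 110 x 85 mm, long along its y; origin under its centre
- tub: bystander: a closed white food tub with a lid, 165 x 235 x 119 mm; origin under its centre
- jar: bystander: an amber glass jar with a steel cap, 72 mm diameter, 100 mm high; origin under its centre
Mind the look-alikes: they are no part of the job. What is shaped like the weight3 but blue is not meant. What is shaped like the weight1 but orange is not meant.

How it is judged:
On the way, in this order (a step that is already met when the one before it is completed fails the run):
1. a first weight, alone on the spindle, is pressed home on the boss (within 2 mm) and let go ((((horizontal distance between weight0 and seat below 0.0035 m and z of weight0 in the frame of seat between -0.002 and 0.002 m) and contact force between the fingers and weight0 below 0.1 N and horizontal distance between each of weight1, weight2, weight3 and seat above 0.06 m) or ((horizontal distance between weight1 and seat below 0.0035 m and z of weight1 in the frame of seat between -0.002 and 0.002 m) and contact force between the fingers and weight1 below 0.1 N and horizontal distance between each of weight0, weight2, weight3 and seat above 0.06 m) or ((horizontal distance between weight2 and seat below 0.0035 m and z of weight2 in the frame of seat between -0.002 and 0.002 m) and contact force between the fingers and weight2 below 0.1 N and horizontal distance between each of weight0, weight1, weight3 and seat above 0.06 m) or ((horizontal distance between weight3 and seat below 0.0035 m and z of weight3 in the frame of seat between -0.002 and 0.002 m) and contact force between the fingers and weight3 below 0.1 N and horizontal distance between each of weight0, weight1, weight2 and seat above 0.06 m))), for 0.2 s.
2. a second weight is pressed home on the first (within 2 mm) and let go, with no third on the spindle yet (((horizontal distance between each of weight0, weight1 and seat below 0.0035 m and z of weight0 in the frame of seat between -0.002 and 0.002 m and z of weight1 in the frame of seat between 0.008 and 0.012 m and contact force between the fingers and weight1 below 0.1 N and horizontal distance between each of weight2, weight3 and seat above 0.06 m) or (horizontal distance between each of weight0, weight2 and seat below 0.0035 m and z of weight0 in the frame of seat between -0.002 and 0.002 m and z of weight2 in the frame of seat between 0.008 and 0.012 m and contact force between the fingers and weight2 below 0.1 N and horizontal distance between each of weight1, weight3 and seat above 0.06 m) or (horizontal distance between each of weight0, weight3 and seat below 0.0035 m and z of weight0 in the frame of seat between -0.002 and 0.002 m and z of weight3 in the frame of seat between 0.008 and 0.012 m and contact force between the fingers and weight3 below 0.1 N and horizontal distance between each of weight1, weight2 and seat above 0.06 m) or (horizontal distance between each of weight1, weight0 and seat below 0.0035 m and z of weight1 in the frame of seat between -0.002 and 0.002 m and z of weight0 in the frame of seat between 0.008 and 0.012 m and contact force between the fingers and weight0 below 0.1 N and horizontal distance between each of weight2, weight3 and seat above 0.06 m) or (horizontal distance between each of weight1, weight2 and seat below 0.0035 m and z of weight1 in the frame of seat between -0.002 and 0.002 m and z of weight2 in the frame of seat between 0.008 and 0.012 m and contact force between the fingers and weight2 below 0.1 N and horizontal distance between each of weight0, weight3 and seat above 0.06 m) or (horizontal distance between each of weight1, weight3 and seat below 0.0035 m and z of weight1 in the frame of seat between -0.002 and 0.002 m and z of weight3 in the frame of seat between 0.008 and 0.012 m and contact force between the fingers and weight3 below 0.1 N and horizontal distance between each of weight0, weight2 and seat above 0.06 m) or (horizontal distance between each of weight2, weight0 and seat below 0.0035 m and z of weight2 in the frame of seat between -0.002 and 0.002 m and z of weight0 in the frame of seat between 0.008 and 0.012 m and contact force between the fingers and weight0 below 0.1 N and horizontal distance between each of weight1, weight3 and seat above 0.06 m) or (horizontal distance between each of weight2, weight1 and seat below 0.0035 m and z of weight2 in the frame of seat between -0.002 and 0.002 m and z of weight1 in the frame of seat between 0.008 and 0.012 m and contact force between the fingers and weight1 below 0.1 N and horizontal distance between each of weight0, weight3 and seat above 0.06 m) or (horizontal distance between each of weight2, weight3 and seat below 0.0035 m and z of weight2 in the frame of seat between -0.002 and 0.002 m and z of weight3 in the frame of seat between 0.008 and 0.012 m and contact force between the fingers and weight3 below 0.1 N and horizontal distance between each of weight0, weight1 and seat above 0.06 m) or (horizontal distance between each of weight3, weight0 and seat below 0.0035 m and z of weight3 in the frame of seat between -0.002 and 0.002 m and z of weight0 in the frame of seat between 0.008 and 0.012 m and contact force between the fingers and weight0 below 0.1 N and horizontal distance between each of weight1, weight2 and seat above 0.06 m) or (horizontal distance between each of weight3, weight1 and seat below 0.0035 m and z of weight3 in the frame of seat between -0.002 and 0.002 m and z of weight1 in the frame of seat between 0.008 and 0.012 m and contact force between the fingers and weight1 below 0.1 N and horizontal distance between each of weight0, weight2 and seat above 0.06 m) or (horizontal distance between each of weight3, weight2 and seat below 0.0035 m and z of weight3 in the frame of seat between -0.002 and 0.002 m and z of weight2 in the frame of seat between 0.008 and 0.012 m and contact force between the fingers and weight2 below 0.1 N and horizontal distance between each of weight0, weight1 and seat above 0.06 m))), for 0.2 s.
At the end, for the whole second after the job is handed in: Needle at rest between 0.12 rad short of the set hand and 0.6 rad past it; each weight on the spindle home within 2 mm on the boss or the weight below and 3.5 mm of the axis; every other weight flat on the counter within 60 mm of its start; all let go (y of needle_tip in the frame of set_tip between -0.0337 and 0.007 m and x of needle_tip in the frame of set_tip above -0.03 m and velocity of joint needle between -0.2 and 0.2 rad/s and ((horizontal distance between weight0 and seat below 0.0035 m and z of weight0 in the frame of seat between -0.002 and 0.002 m) or (horizontal distance between weight0 and seat below 0.0035 m and z of weight0 in the frame of seat between 0.008 and 0.012 m) or (horizontal distance between weight0 and seat below 0.0035 m and z of weight0 in the frame of seat between 0.018 and 0.022 m) or (height (world z) of weight0 below 0.004 m and distance of weight0 from where it was at the start of the episode below 0.06 m and horizontal distance between weight0 and seat above 0.08 m)) and ((horizontal distance between weight1 and seat below 0.0035 m and z of weight1 in the frame of seat between -0.002 and 0.002 m) or (horizontal distance between weight1 and seat below 0.0035 m and z of weight1 in the frame of seat between 0.008 and 0.012 m) or (horizontal distance between weight1 and seat below 0.0035 m and z of weight1 in the frame of seat between 0.018 and 0.022 m) or (height (world z) of weight1 below 0.004 m and distance of weight1 from where it was at the start of the episode below 0.06 m and horizontal distance between weight1 and seat above 0.08 m)) and ((horizontal distance between weight2 and seat below 0.0035 m and z of weight2 in the frame of seat between -0.002 and 0.002 m) or (horizontal distance between weight2 and seat below 0.0035 m and z of weight2 in the frame of seat between 0.008 and 0.012 m) or (horizontal distance between weight2 and seat below 0.0035 m and z of weight2 in the frame of seat between 0.018 and 0.022 m) or (height (world z) of weight2 below 0.004 m and distance of weight2 from where it was at the start of the episode below 0.06 m and horizontal distance between weight2 and seat above 0.08 m)) and ((horizontal distance between weight3 and seat below 0.0035 m and z of weight3 in the frame of seat between -0.002 and 0.002 m) or (horizontal distance between weight3 and seat below 0.0035 m and z of weight3 in the frame of seat between 0.008 and 0.012 m) or (horizontal distance between weight3 and seat below 0.0035 m and z of weight3 in the frame of seat between 0.018 and 0.022 m) or (height (world z) of weight3 below 0.004 m and distance of weight3 from where it was at the start of the episode below 0.06 m and horizontal distance between weight3 and seat above 0.08 m)) and ((horizontal distance between weight0 and seat below 0.0035 m and z of weight0 in the frame of seat between -0.002 and 0.002 m) or (horizontal distance between weight1 and seat below 0.0035 m and z of weight1 in the frame of seat between -0.002 and 0.002 m) or (horizontal distance between weight2 and seat below 0.0035 m and z of weight2 in the frame of seat between -0.002 and 0.002 m) or (horizontal distance between weight3 and seat below 0.0035 m and z of weight3 in the frame of seat between -0.002 and 0.002 m)) and ((horizontal distance between weight0 and seat below 0.0035 m and z of weight0 in the frame of seat between 0.008 and 0.012 m) or (horizontal distance between weight1 and seat below 0.0035 m and z of weight1 in the frame of seat between 0.008 and 0.012 m) or (horizontal distance between weight2 and seat below 0.0035 m and z of weight2 in the frame of seat between 0.008 and 0.012 m) or (horizontal distance between weight3 and seat below 0.0035 m and z of weight3 in the frame of seat between 0.008 and 0.012 m))); the robot touches nothing.
It fails at once if the scale is overloaded: needle at the overload bar (tray sunk more than 16 mm, 12.8 N in all) (value of joint pan above 0.016 m).
It fails at once if the loaf, the tub or the jar is moved by more than 30 mm (distance of any of loaf, tub, jar from where it was at the start of the episode above 0.03 m).
It also fails if it takes over 72 s, if anything falls off the work surface, if the arm or the gripper's body presses on something with over 40 N, if the wrist force passes 120 N, or if a joint passes its speed limit or range.

### The arm

A 7-joint arm with a two-finger parallel gripper is mounted at the origin on the work surface. World frame = base frame: x ahead of the robot, y to its left, z up, the work surface at z = 0. Lengths are in m, angles in rad, forces in N, time in s.
With the tool pointing down it reaches from about 0.4 to 0.85 m from the base axis. Payload 10.4 kg.
Tool frame: the origin (TCP) lies midway between the tips of the shut fingers; the grasp point (between the pads) lies 19 mm behind it (r.grasp_offset is the distance from the TCP to the grasp point, in m); x points along the fingers, y is the direction in which the jaws open and shut, and the axes are right-handed (so a half turn about x gives the same grasp; the last joint's range is limited). The gripper opens to 87 mm and grips with 3 to 60 N. Pads are 19 mm wide; open, the fingers measure 117 mm over their backs; the gripper's body (75 mm by 190 mm) begins 51 mm behind the grasp point.
Start: joints at [-1.287, 0.332, -0.065, 1.46, 0.022, 1.35, -0.088], TCP at [0.189, 0.596, 0.223] pointing down, gripper open.
Joint ranges: [-2.6, 2.6], [-0.5, 2.12], [-1.47, 1.34], [0.16, 2.42], [-1.27, 4.41], [0.06, 2.06], [-2.6, 2.6]. Speed limits (rad/s): [2.22, 2.22, 2.79, 2.79, 3.14, 3.14, 3.14].

### API

Orientations are given as a unit quaternion [x, y, z, w].
In Python, from bench import r, vision, close_job gives the robot as it stands. The module is installed in compiled form; this text tells all that it offers.
- The arm moves only by the shell command python3 -m pendant 'ROWS' [OPENING] [FORCE]. ROWS is text: rows parted by semicolons, each of 6 numbers parted by spaces: the shift along the tool's x, y, z in units of 0.25 m (1.0 is 0.25 m), then the turn, a rotation vector about the tool's x, y, z in units of 1.5 rad (1.0 is 1.5 rad). A call has 1 to 8 rows; each row is the pose to reach, as a shift and turn from the pose commanded when the call began, along the tool's axes at that moment; what a row does not reach only later rows make up. A row lasts 1/10 s, in which the tool goes at most 50 mm and 8.59 degrees, less where a joint would pass 70% of its speed; a pose out of reach is approached as far as the arm can. A call with a number of a shift or a turn outside -1 to 1 is refused whole. A call with a gripper value outside its range is refused whole. OPENING is the gripper command: -1 is shut, 1 is fully open, values between are in proportion, set as the call begins (- or left out, the last holds). The fingers move at their own pace and stop on an object; FORCE is the grip in N (left out, the last holds). Time passes only in rows, so rows that repeat a pose let the fingers close. It gives the time, the measured TCP pose, the force and the opening at its end, in the units of the state.
- r.read_state(): the state, without advancing time (a new reading comes with each control period).
- vision.camera(name): name is "side" or "top" or "wrist"; returns (picture, depth): 400x640x3 uint8, blue, green, red; 400x640 float32, m along the optical axis (not along the pixel's ray), 0 where there is no reading.
- vision.get_calibration(name): a dict with "camera_matrix" (3x3 intrinsics, pixels), "rvec" (rotation vector, rad) and "tvec" (3), from world to camera coordinates, as OpenCV has them. Camera axes: x right, y down, z forward; pixel columns grow to the right and rows downward; lengths in m; the calibration is good to about 2 mm. The wrist camera is an equidistant fisheye: a pixel r from the principal point sees the ray r / f radians off the axis. A picture is of the moment at which its call begins: read the wrist's pose just before it. get_calibration takes no time and is no camera call; for the wrist camera it gives the pose at the moment of the call.
- close_job(): hands the job in, once; it reports no verdict.
The state is a dict: "time": time; "joint_positions": joint angles; "joint_vel": joint speeds; "joint_torque": joint torques, N m; "ee_pos": TCP position; "eef_rot": TCP orientation; "ft_force": force on the tool from outside, world axes, zero at the start; "torque": the same for the moment, N m; "width": finger opening in m.
Only numpy, scipy, OpenCV 4.12 (cv2) and the standard library are available. Lean on these libraries where they do the work, as an engineer would, in place of code of your own. Each camera call takes 0.05 s, during which the arm holds its last target. There are 200 camera calls.

## Working session

There is one attempt and no reset: what is moved stays moved. The work goes in short steps, Python scripts to look and compute and a shell command to move; the robot and the scene stay as the last step left them, time stands still between calls to the robot, and variables do not carry over. Pictures are saved under pics/ and viewed, about 8 in all and at most 12, crops included, and the job is handed in when it is done.

```bash
mkdir -p pics
cat > h.py <<'E'
import numpy as np,cv2
from bench import r,vision
def cal(n):
    c=vision.get_calibration(n); R=cv2.Rodrigues(np.array(c['rvec'],float))[0]
    return np.array(c['camera_matrix'],float),R,np.array(c['tvec'],float).ravel()
def ray(n,u,v,c=None):
    K,R,t=c or cal(n); x=(u-K[0,2])/K[0,0]; y=(v-K[1,2])/K[1,1]
    if n=='wrist':
        th=np.hypot(x,y); s=np.sin(th)/th if th>1e-9 else 1; d=np.array([x*s,y*s,np.cos(th)])
    else: d=np.array([x,y,1.])
    return -R.T@t,R.T@d
def onplane(n,u,v,z,c=None):
    o,d=ray(n,u,v,c); return o+d*(z-o[2])/d[2]
def pts(n,depth,c=None):
    K,R,t=c or cal(n); v,u=np.indices(depth.shape); x=(u-K[0,2])/K[0,0]; y=(v-K[1,2])/K[1,1]
    if n=='wrist':
        th=np.hypot(x,y); s=np.where(th>1e-9,np.tan(th)/np.maximum(th,1e-9),1); x=x*s;y=y*s
    P=np.stack([x*depth,y*depth,depth],-1); return (P-t)@R
E
python3 - <<'E'
from h import *
s=r.read_state(); print({k:np.round(v,3).tolist() for k,v in s.items()}, r.grasp_offset)
for n in('top','side','wrist'):
    p,d=vision.camera(n); cv2.imwrite(f'pics/{n}0.png',p); np.savez(f'pics/{n}0.npz',p=p,d=d)
    K,R,t=cal(n); print(n,K.round(1).tolist(),(-R.T@t).round(3),R.round(3).tolist())
E
```

```text
{'time': 0.0, 'joint_positions': [-1.287, 0.333, -0.065, 1.461, 0.022, 1.35, -0.088], 'joint_vel': [0.0, -0.001, 0.001, 0.001, 0.001, 0.001, 0.0], 'joint_torque': [0.0, -62.326, 0.024, -38.987, -0.062, 0.04, 0.0], 'ee_pos': [0.189, 0.595, 0.222], 'eef_rot': [0.108, 0.699, -0.109, 0.699], 'ft_force': [0.482, -0.029, -0.562], 'torque': [0.035, -0.025, -0.026], 'width': 0.087} 0.0187
top [[411.5, 0.0, 325.5], [0.0, 411.5, 205.1], [0.0, 0.0, 1.0]] [ 0.309 -0.043  1.479] [[0.012, -1.0, -0.016], [-0.98, -0.008, -0.198], [0.198, 0.018, -0.98]]
side [[408.0, 0.0, 312.8], [0.0, 408.0, 200.3], [0.0, 0.0, 1.0]] [0.304 0.822 0.707] [[-0.958, -0.287, 0.021], [-0.176, 0.526, -0.832], [0.228, -0.8, -0.554]]
wrist [[309.7, 0.0, 312.4], [0.0, 309.7, 201.6], [0.0, 0.0, 1.0]] [0.112 0.619 0.385] [[0.302, 0.953, -0.002], [0.913, -0.288, 0.29], [0.276, -0.089, -0.957]]
```

View pics/top0.png

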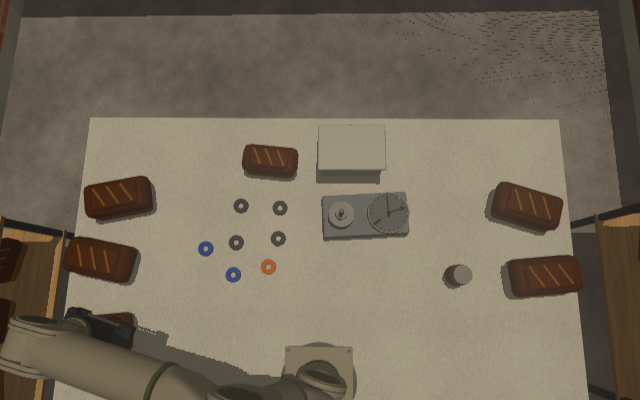

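View pics/side0.png

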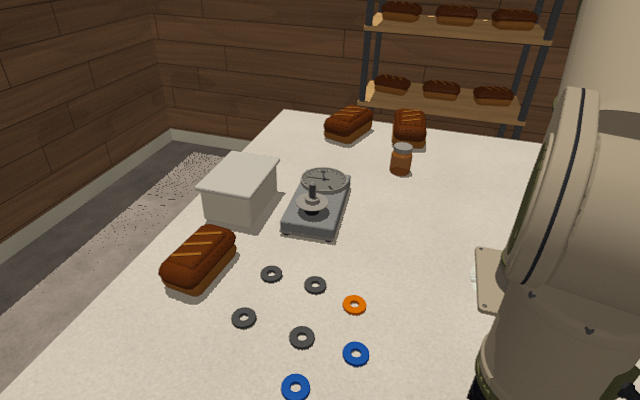

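Top view: four grey rings at (241,206), (280,208), (236,242) and (278,239). The look-alikes are blue at (206,248) and (233,274), and orange at (268,267). The spindle is at (341,213) and the dial at (388,213). The side view agrees. I'll measure these and check them in one close crop.

Run:
```python
from h import *
f=np.load('pics/top0.npz'); p,d=f['p'],f['d']; P=pts('top',d); c=cal('top')
hsv=cv2.cvtColor(p,cv2.COLOR_BGR2HSV); g=hsv[...,2]
for u,v in [(241,206),(280,208),(236,242),(278,239)]:
    w=np.zeros(g.shape,np.uint8); w[v-14:v+15,u-14:u+15]=1
    m=((g<115)&(w>0)).astype(np.uint8)
    cs,_=cv2.findContours(m,cv2.RETR_EXTERNAL,cv2.CHAIN_APPROX_NONE); k=max(cs,key=cv2.contourArea)
    (x,y),(a,b),_=cv2.fitEllipse(k); mm=np.zeros_like(m);cv2.drawContours(mm,[k],-1,1,-1)
    print((u,v),round(x,1),round(y,1),'axes',round(a,1),round(b,1),onplane('top',x,y,.007,c).round(4),'zmed',np.median(P[...,2][(mm*m)>0]).round(4))
for nm,lo,hi,win in [('spind',.115,.16,(315,180,365,240)),('tray',.078,.105,(315,180,365,240)),('dial',.058,.072,(360,185,415,245)),('scale',.03,.2,(310,185,420,245)),('tub',.1,.14,(300,110,400,190))]:
    x0,y0,x1,y1=win; m=np.zeros(d.shape,bool); m[y0:y1,x0:x1]=1; m&=(P[...,2]>lo)&(P[...,2]<hi)
    Q=P[m]; print(nm,m.sum(),Q.mean(0).round(4),Q.min(0).round(3),Q.max(0).round(3))
    if nm=='scale': print(cv2.minAreaRect(Q[:,:2].astype(np.float32)))
big=cv2.resize(p[175:285,190:420],None,fx=3.4,fy=3.4,interpolation=cv2.INTER_CUBIC); cv2.imwrite('pics/crop1.png',big)
```

```text
(241, 206) 240.7 205.7 axes 14.1 14.3 [0.602  0.2938 0.007 ] zmed 0.0093
(280, 208) 279.7 207.6 axes 13.8 14.0 [0.5961 0.1505 0.007 ] zmed 0.0097
(236, 242) 235.9 242.3 axes 14.2 14.6 [0.4677 0.3039 0.007 ] zmed 0.0105
(278, 239) 277.9 238.1 axes 14.0 14.3 [0.4843 0.1532 0.007 ] zmed 0.0098
spind 26 [ 0.5587 -0.0709  0.1371] [ 0.551 -0.078  0.116] [ 0.567 -0.064  0.147]
tray 488 [ 0.5596 -0.0715  0.0871] [ 0.518 -0.113  0.078] [ 0.603 -0.027  0.104]
dial 1298 [ 0.5707 -0.2361  0.0639] [ 0.499 -0.307  0.058] [ 0.642 -0.163  0.072]
scale 3596 [ 0.5619 -0.1561  0.0605] [ 0.482 -0.308  0.03 ] [ 0.649 -0.004  0.147]
((0.5659399628639221, -0.15721605718135834), (0.1520538628101349, 0.3013342022895813), 3.347926139831543)
tub 3027 [ 0.7871 -0.106   0.1188] [ 0.707 -0.224  0.107] [0.875 0.011 0.129]
```

View pics/crop1.png

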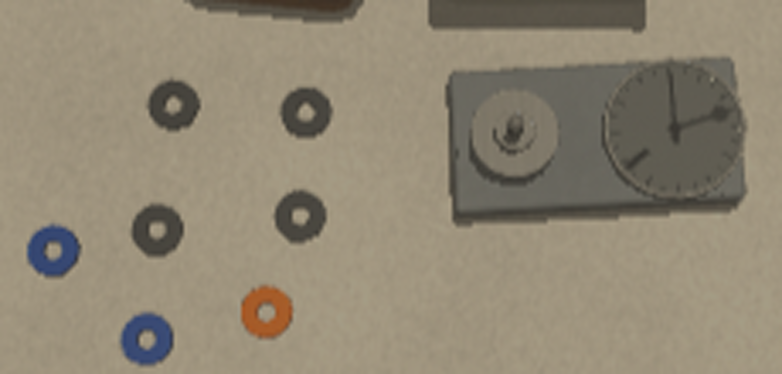

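The four dark-grey rings are the weights; blue and orange are ruled out. In the crop the dial centre is (675,128), the needle tip (670,65) and the set disc (722,114). That puts the set hand about 1.36 rad past the needle, so three weights. The geometry agrees too: spindle to dial measures 165 mm, and ring tops are at about 10 mm.

I'll move to the nearest ring (0.484, 0.153).

```bash
python3 -m pendant '0 -0.8 1 -0.205 0 0;0 -0.8 1 -0.205 0 0;0 -0.8 1 -0.205 0 0;0 -0.8 1 -0.205 0 0;0 -0.8 1 -0.205 0 0;0 -0.8 1 -0.205 0 0;0 -0.8 1 -0.205 0 0;0 -0.8 1 -0.205 0 0' 1 40
python3 - <<'E'
from h import *
from scipy.spatial.transform import Rotation as Ro
s=r.read_state(); A=Ro.from_quat(s['eef_rot']).as_matrix(); print(A.round(3).tolist(),s['ee_pos'])
print('units to ring at z .11', (A.T@(np.array([.4843,.1532,.11])-s['ee_pos'])/.25).round(3))
E
```

```text
time: 0.95
ee_pos: [0.3689, 0.3265, 0.2227]
eef_rot: [0.002, 0.707, -0.002, 0.707]
ft_force: [-0.9, 0.8, -0.1]
width: 0.087
[[0.001, 0.005, 1.0], [-0.0, 1.0, -0.005], [-1.0, -0.0, 0.001]] [0.36888175 0.32645577 0.2226782 ]
units to ring at z .11 [ 0.451 -0.69   0.465]
```

```bash
python3 -m pendant '0.2 -0.69 0.465 0 0 0;0.2 -0.69 0.465 0 0 0;0.3 -0.69 0.465 0 0 0;0.45 -0.69 0.465 0 0 0;0.45 -0.69 0.465 0 0 0;0.45 -0.69 0.465 0 0 0;0.45 -0.69 0.465 0 0 0;0.45 -0.69 0.465 0 0 0'
cat >> h.py <<'E'
from scipy.spatial.transform import Rotation as Ro
def snap(n,name):
    s=r.read_state(); c=cal(n); p,d=vision.camera(n); cv2.imwrite(f'pics/{name}.png',p); np.savez(f'pics/{name}.npz',p=p,d=d)
    return s,c,p,d
def units(s,tgt):
    A=Ro.from_quat(s['eef_rot']).as_matrix(); return (A.T@(np.array(tgt)-s['ee_pos'])/.25).round(3)
E
python3 - <<'E'
from h import *
s,c,p,d=snap('wrist','w1'); P=pts('wrist',d,c); print(s['time'],s['ee_pos'],s['ft_force'])
K,R,t=c; q=R@np.array([.4843,.1532,.01])+t; print('cam pt',q)
g=p.max(2); 
m=(g<115)&(np.hypot(P[...,0]-.484,P[...,1]-.153)<.05)&(P[...,2]<.03)&(P[...,2]>-.01)
Q=P[m&(P[...,2]>.007)]; print(len(Q),Q.mean(0),Q.min(0),Q.max(0),cv2.minEnclosingCircle(Q[:,:2].astype(np.float32)))
E
```

```text
time: 1.75
ee_pos: [0.483, 0.1591, 0.1107]
eef_rot: [-0.001, 0.707, 0.001, 0.707]
ft_force: [-0.6, 0.6, 0.0]
width: 0.0868
1.75 [0.48297108 0.15914514 0.11073774] [-0.64871391  0.64958488  0.03488189]
cam pt [-0.00557159  0.00141327  0.27569176]
2222 [0.48206076 0.15204061 0.01037043] [0.45763795 0.12621283 0.00700992] [0.50930705 0.17810604 0.01278635] ((0.48274558782577515, 0.15195253491401672), 0.026661623269319534)
```

View pics/w1.png

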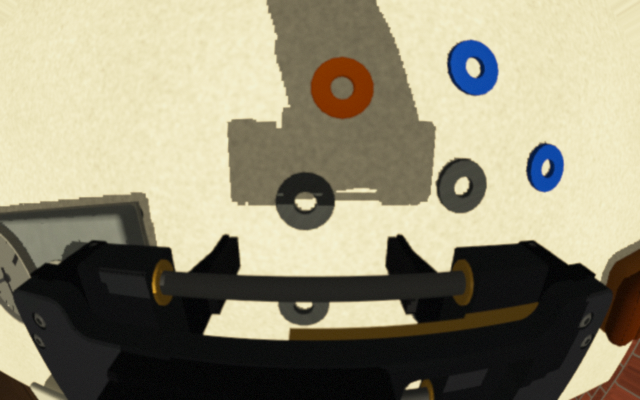

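Wrist view: the target ring is at (305,200) between the fingertips (235,250) and (400,250). Its measured radius is 26.7 mm and its centre (0.4827, 0.152), within 2 mm of the top view. I'll descend part way, check, then grasp.

```bash
python3 - <<'E'
from h import *
s=r.read_state(); print(s['ee_pos'],units(s,[.4828,.152,.03]))
E
python3 -m pendant '0.15 -0.01 0 0 0 0;0.32 -0.01 0 0 0 0;0.32 -0.01 0 0 0 0;0.32 -0.01 0 0 0 0'
python3 - <<'E'
from h import *
s,c,p,d=snap('wrist','w2'); P=pts('wrist',d,c); print(s['time'],s['ee_pos'],s['ft_force'])
m=(p.max(2)<115)&(np.hypot(P[...,0]-.483,P[...,1]-.152)<.035)&(P[...,2]<.015)&(P[...,2]>.007)
Q=P[m]; print(len(Q),Q.mean(0),Q.min(0),Q.max(0),cv2.minEnclosingCircle(Q[:,:2].astype(np.float32)))
print(units(s,[.4828,.152,.002]))
E
```

```text
[0.48305755 0.1591827  0.11095267] [ 0.324 -0.029 -0.002]
time: 2.2
ee_pos: [0.4831, 0.1557, 0.0311]
eef_rot: [-0.001, 0.707, 0.001, 0.707]
ft_force: [-0.4, 0.4, 0.6]
width: 0.087
2.2 [0.48306266 0.15565053 0.03113814] [-0.42325947  0.36741889  0.56341782]
4117 [0.48157429 0.1520266  0.0103183 ] [0.45672123 0.12473107 0.00700293] [0.50969032 0.17878871 0.01276574] ((0.48395875096321106, 0.15192389488220215), 0.027384914457798004)
[ 0.117 -0.015 -0.001]
```

```bash
python3 -m pendant '0.05 -0.015 0 0 0 0;0.114 -0.015 0 0 0 0;0.114 -0.015 0 0 0 0;0.114 -0.015 0 0 0 0'; python3 -m pendant '0 0 0 0 0 0;0 0 0 0 0 0;0 0 0 0 0 0;0 0 0 0 0 0' -1 45;  python3 -m pendant '0 0 0 0 0 0;0 0 0 0 0 0'; python3 -m pendant '-0.3 0 0 0 0 0;-0.6 0 0 0 0 0;-0.66 0 0 0 0 0;-0.66 0 0 0 0 0'
```

```text
time: 2.65
ee_pos: [0.4833, 0.1511, 0.0022]
eef_rot: [-0.0, 0.707, 0.0, 0.707]
ft_force: [0.4, -1.0, 0.9]
width: 0.0872
time: 3.05
ee_pos: [0.4831, 0.1511, 0.0017]
eef_rot: [-0.0, 0.707, 0.0, 0.707]
ft_force: [0.4, 0.1, -0.3]
width: 0.0627
time: 3.25
ee_pos: [0.483, 0.1512, 0.0016]
eef_rot: [-0.0, 0.707, 0.0, 0.707]
ft_force: [-0.8, 0.5, 1.1]
width: 0.0526
time: 3.65
ee_pos: [0.4851, 0.1516, 0.1717]
eef_rot: [0.001, 0.705, 0.001, 0.709]
ft_force: [1.5, 0.5, -2.0]
width: 0.0532
```

```bash
python3 -m pendant '-0.11 -0.893 0.54 0 0 0;-0.11 -0.893 0.54 0 0 0;-0.11 -0.893 0.54 0 0 0;-0.11 -0.893 0.54 0 0 0;-0.11 -0.893 0.54 0 0 0;-0.11 -0.893 0.54 0 0 0;-0.11 -0.893 0.54 0 0 0;-0.11 -0.893 0.54 0 0 0'
python3 - <<'E'
from h import *
s,c,p,d=snap('wrist','w3'); P=pts('wrist',d,c); print(s['time'],s['ee_pos'],s['eef_rot'],s['ft_force'],s['width'])
rr=np.hypot(P[...,0]-.56,P[...,1]+.0717)
for a,b,R in((.115,.15,.02),(.142,.152,.015),(.080,.09,.06),(.094,.103,.03)):
    m=(rr<R)&(P[...,2]>a)&(P[...,2]<b); Q=P[m]
    if len(Q)>5: v,u=np.nonzero(m); print(a,b,len(Q),Q.mean(0).round(4),Q.min(0).round(4),Q.max(0).round(4),np.round(cv2.minEnclosingCircle(Q[:,:2].astype(np.float32))[0],4),cv2.minEnclosingCircle(Q[:,:2].astype(np.float32))[1],(u.mean(),v.mean()))
E
```

```text
time: 4.45
ee_pos: [0.6177, -0.071, 0.1933]
eef_rot: [-0.0, 0.708, 0.001, 0.707]
ft_force: [-0.5, -0.2, -0.3]
width: 0.0531
4.45 [ 0.61770693 -0.0710368   0.19332052] [-2.13645320e-04  7.07598907e-01  7.34676678e-04  7.06613898e-01] [-0.52406352 -0.1595414  -0.2684946 ] 0.05306566864650871
0.115 0.15 472 [ 0.5603 -0.0732  0.1416] [ 0.5504 -0.081   0.1151] [ 0.5725 -0.0655  0.148 ] [ 0.5615 -0.0733] 0.011195812374353409 (np.float64(309.96822033898303), np.float64(143.22245762711864))
0.142 0.152 288 [ 0.5611 -0.0733  0.1445] [ 0.5546 -0.0808  0.142 ] [ 0.5686 -0.0656  0.148 ] [ 0.5619 -0.0732] 0.007781950756907463 (np.float64(309.85069444444446), np.float64(144.77777777777777))
0.08 0.09 6218 [ 0.5602 -0.0732  0.0855] [ 0.5169 -0.1179  0.0827] [ 0.6055 -0.0287  0.0898] [ 0.5611 -0.0732] 0.04526443034410477 (np.float64(310.5255709231264), np.float64(136.30894178192344))
0.094 0.103 1271 [ 0.5599 -0.0732  0.0985] [ 0.5421 -0.0928  0.0949] [ 0.581  -0.0535  0.1018] [ 0.5615 -0.0735] 0.020417865365743637 (np.float64(310.38394964594806), np.float64(137.32100708103854))
```

View pics/w3.png

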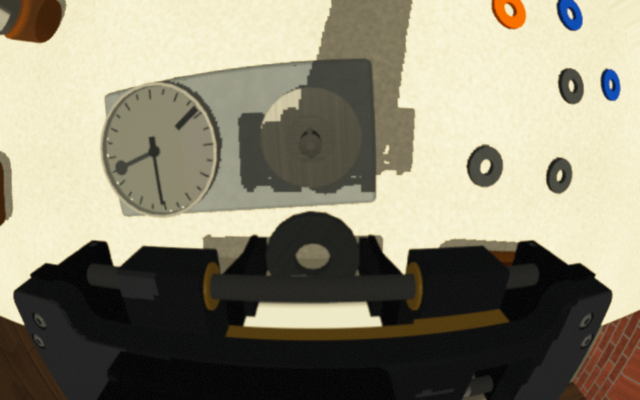

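Wrist view: the held ring is at (313,252), level in the jaws. The spindle is at (310,143). On the dial, the centre is (153,151), the needle tip (162,203), the set disc (121,168) and the overload bar (187,117). Next I'll measure the set angle and the held ring's offset in this same view.

Run:
```python
from h import *
f=np.load('pics/w3.npz'); p,d=f['p'],f['d']; c=cal('wrist'); P=pts('wrist',d,c)
def a(q,o): v=q-o; return np.arctan2(-v[1],v[0])  # clockwise from +x
z=.062; o=onplane('wrist',153,151,z,c)
for n,(u,v) in dict(needle=(162,203),set=(121,168),bar=(187,117)).items():
    q=onplane('wrist',u,v,z,c); print(n,q.round(4),np.hypot(*(q-o)[:2]).round(4),a(q,o).round(3))
rr=np.hypot(P[...,0]-.6177,P[...,1]+.071)
m=(rr<.032)&(P[...,2]>.198)&(P[...,2]<.206); Q=P[m]; print(len(Q),Q.min(0),Q.max(0),np.median(Q[:,2]))
v,u=np.nonzero(m); print(u.min(),u.max(),v.min(),v.max())
# outer edge fit on far-camera side: pixel boundary
k=max(cv2.findContours(m.astype(np.uint8),0,1)[0],key=cv2.contourArea).reshape(-1,2)
E_=np.array([P[y,x,:2] for x,y in k]); 
E_=E_[(np.hypot(E_[:,0]-.617,E_[:,1]+.071)>.023)]
A=np.c_[2*E_,np.ones(len(E_))]; s=np.linalg.lstsq(A,(E_**2).sum(1),rcond=None)[0]; print('circle',s[:2],np.sqrt(s[2]+s[0]**2+s[1]**2),len(E_))
for uu,vv in((313,256),):print(onplane('wrist',uu,vv,.2,c))
```

```text
needle [ 0.6286 -0.233   0.062 ] 0.0569 -0.074
set [ 0.5884 -0.2822  0.062 ] 0.0479 1.219
bar [ 0.5394 -0.1951  0.062 ] 0.0532 -2.227
4390 [ 0.5913012  -0.10147176  0.19802591] [ 0.62921289 -0.04059299  0.20599627] 0.2020729012293457
256 368 212 275
circle [ 0.61804698 -0.07082796] 0.027129197336523646 273
[ 0.61695457 -0.07041198  0.2       ]
```

Set hand is at 1.29 rad. Two weights give about 1.0 and three about 1.5, so three are needed. The held ring is centred in the jaws to within 0.5 mm. Moving over the spindle.

```bash
python3 -m pendant '0 -0.01 -0.226 0 0 0;0 -0.01 -0.226 0 0 0;0.04 -0.01 -0.226 0 0 0;0.1 -0.01 -0.226 0 0 0;0.14 -0.01 -0.226 0 0 0;0.14 -0.01 -0.226 0 0 0'
python3 - <<'E'
from h import *
s,c,p,d=snap('wrist','w4'); P=pts('wrist',d,c); print(s['time'],s['ee_pos'],s['eef_rot'],s['ft_force'])
print(units(s,[.561,-.0735,s['ee_pos'][2]]))
E
```

```text
time: 5.1
ee_pos: [0.5611, -0.0741, 0.1568]
eef_rot: [-0.001, 0.708, 0.0, 0.706]
ft_force: [-0.5, 0.1, -2.4]
width: 0.0527
5.1 [ 0.56109304 -0.07414095  0.15679728] [-5.99990058e-04  7.08230394e-01  4.03222100e-04  7.05981010e-01] [-0.51355436  0.14651239 -2.43944123]
[ 0.     0.003 -0.   ]
```

View pics/w4.png

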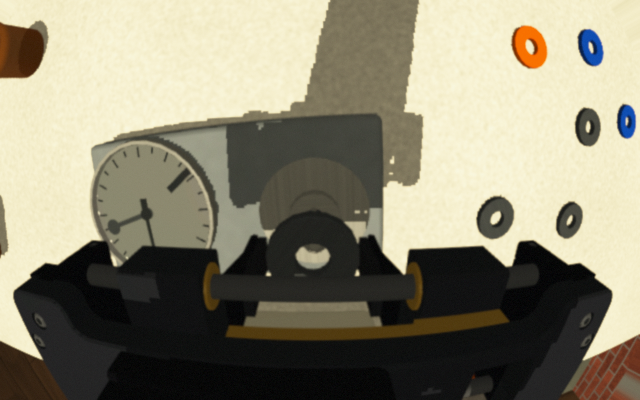

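Aligned: the bore at (313,256) is over the spindle and the dial is readable at (147,213). Pressing slowly.

```bash
python3 -m pendant '0.01 0.003 0 0 0 0;0.02 0.003 0 0 0 0;0.03 0.003 0 0 0 0;0.04 0.003 0 0 0 0;0.05 0.003 0 0 0 0;0.06 0.003 0 0 0 0;0.07 0.003 0 0 0 0;0.08 0.003 0 0 0 0'
cat >> h.py <<'E'
def needle(name,n=1.):
    """needle angle from wrist picture; dial centre ~ scale geometry"""
    s,c,p,d=snap('wrist',name); K,R,t=c
    o=np.array([.5723,-.2345,.062])
    th=np.arange(-.4,4.4,.01); g=cv2.cvtColor(p,cv2.COLOR_BGR2GRAY).astype(np.float32)
    def pix(X):
        q=X@R.T+t; rho=np.hypot(q[:,0],q[:,1]); a=np.arctan2(rho,q[:,2])/rho
        return np.c_[K[0,0]*q[:,0]*a+K[0,2],K[1,1]*q[:,1]*a+K[1,2]].astype(np.float32)
    im=[]
    for rad in np.arange(.012,.056,.001):
        X=o+np.c_[np.cos(th)*rad,-np.sin(th)*rad,0*th]; uv=pix(X); im.append(cv2.remap(g,uv[:,:1],uv[:,1:],1).ravel())
    im=np.array(im); med=np.median(im)
    outer=(im[35:]<med-35).mean(0); mid=(im[5:22]<med-35).mean(0)
    return s,th+.074,mid,outer
def report(name):
    s,th,mid,outer=needle(name)
    f=lambda m:[(round(float(g.mean()),2),len(g)) for g in np.split(th[m],np.nonzero(np.diff(th[m])>.05)[0]+1) if len(g)>1]
    print(round(s['time'],2),s['ee_pos'].round(4),'F',s['ft_force'].round(2),'w',round(float(s['width']),4),'mid',f(mid>.6),'outer',f(outer>.6))
E
python3 -c "
from h import *
report('n1')"
```

```text
time: 5.95
ee_pos: [0.5617, -0.0739, 0.1388]
eef_rot: [-0.0, 0.707, 0.0, 0.707]
ft_force: [1.1, -0.1, -2.5]
width: 0.053
5.95 [ 0.5617 -0.0739  0.1388] F [ 1.14 -0.12 -2.48] w 0.053 mid [(0.16, 22), (1.39, 18)] outer [(0.15, 96), (1.35, 33), (4.06, 14)]
```

```bash
sed -i 's/\[.5723,-.2345,.062\]/[.5720,-.2380,.062]/' h.py; python3 -m pendant '0.01 0 0 0 0 0;0.02 0 0 0 0 0;0.03 0 0 0 0 0;0.03 0 0 0 0 0'; python3 -c "
from h import *
report('n2'); p=cv2.imread('pics/n2.png'); cv2.imwrite('pics/n2c.png',cv2.resize(p[100:310,70:420],None,fx=2.2,fy=2.2))"
```

```text
time: 6.4
ee_pos: [0.5612, -0.0739, 0.1311]
eef_rot: [-0.0, 0.708, 0.0, 0.707]
ft_force: [-2.7, -0.1, 0.8]
width: 0.0529
6.4 [ 0.5612 -0.0739  0.1311] F [-2.73 -0.06  0.77] w 0.0529 mid [(-0.23, 21), (0.66, 15), (1.33, 17)] outer [(0.18, 101), (1.16, 60), (4.11, 14)]
```

View pics/n2c.png

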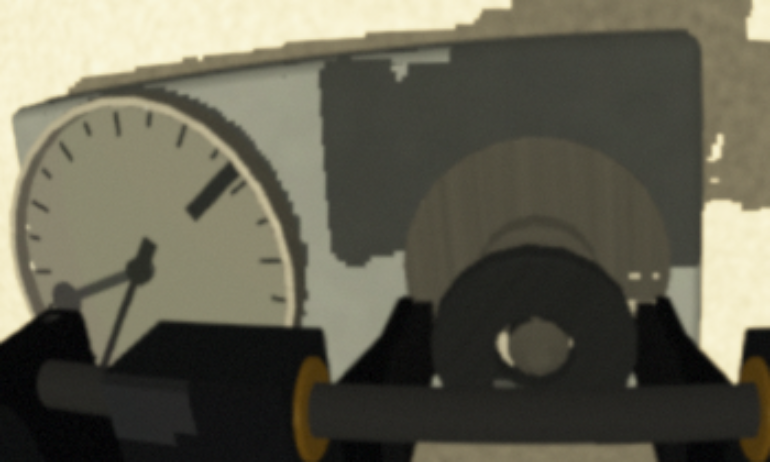

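Crop: the spindle has entered the bore and is centred at (540,345). The needle has moved to about 0.66 and is readable. Continuing down.

```bash
python3 -m pendant '0.01 0 0 0 0 0;0.02 0 0 0 0 0;0.03 0 0 0 0 0;0.04 0 0 0 0 0;0.04 0 0 0 0 0'; python3 -c "
from h import *
report('n3')"; python3 -m pendant '0.01 0 0 0 0 0;0.02 0 0 0 0 0;0.03 0 0 0 0 0;0.04 0 0 0 0 0;0.04 0 0 0 0 0'; python3 -c "
from h import *
report('n4')"
```

```text
time: 6.95
ee_pos: [0.5617, -0.0739, 0.1211]
eef_rot: [-0.0, 0.707, 0.0, 0.707]
ft_force: [-1.2, 0.1, -0.3]
width: 0.053
6.95 [ 0.5617 -0.0739  0.1211] F [-1.15  0.14 -0.26] w 0.053 mid [(-0.26, 15), (0.63, 15), (1.34, 18)] outer [(0.56, 179), (4.11, 14)]
time: 7.5
ee_pos: [0.5615, -0.0739, 0.1111]
eef_rot: [-0.0, 0.707, 0.0, 0.707]
ft_force: [-2.8, 1.0, 0.8]
width: 0.053
7.5 [ 0.5615 -0.0739  0.1111] F [-2.81  0.98  0.83] w 0.053 mid [(-0.25, 16), (0.69, 18), (1.21, 43)] outer [(0.56, 179), (1.63, 2), (4.11, 14)]
```

```bash
python3 -m pendant '0.01 0 0 0 0 0;0.02 0 0 0 0 0;0.03 0 0 0 0 0;0.04 0 0 0 0 0;0.04 0 0 0 0 0'; python3 -c "
from h import *
report('n5')"; python3 -m pendant '0.01 0 0 0 0 0;0.02 0 0 0 0 0;0.02 0 0 0 0 0'; python3 -c "
from h import *
report('n6'); p=cv2.imread('pics/n6.png'); cv2.imwrite('pics/n6c.png',cv2.resize(p[100:310,70:420],None,fx=2.2,fy=2.2))"
```

```text
time: 8.05
ee_pos: [0.5614, -0.074, 0.101]
eef_rot: [-0.0, 0.707, 0.0, 0.707]
ft_force: [-3.6, 0.1, -0.7]
width: 0.053
8.05 [ 0.5614 -0.074   0.101 ] F [-3.6   0.15 -0.69] w 0.053 mid [(-0.24, 18), (0.9, 111)] outer [(0.56, 179), (1.63, 2), (4.11, 14)]
time: 8.4
ee_pos: [0.5618, -0.0739, 0.0963]
eef_rot: [-0.0, 0.707, 0.0, 0.707]
ft_force: [-3.8, 0.2, 1.5]
width: 0.0529
8.4 [ 0.5618 -0.0739  0.0963] F [-3.79  0.16  1.5 ] w 0.0529 mid [(-0.27, 13), (0.9, 118)] outer [(0.56, 178), (1.62, 3), (4.11, 14)]
```

View pics/n6c.png

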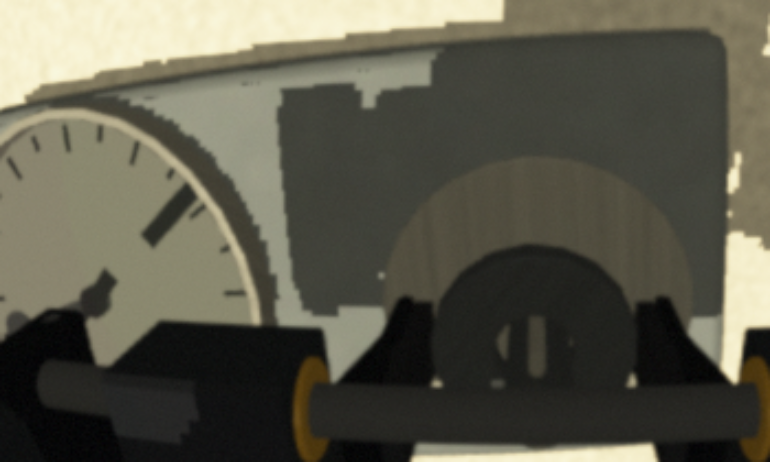

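The ring is low on the spindle, but the gripper now hides the needle. The tray is still visible, so I'll read the sink from the tray depth instead.

```bash
cat >> h.py <<'E'
def tray(name,take=True):
    if take: s,c,p,d=snap('wrist',name); 
    else: d=np.load(f'pics/{name}.npz')['d']; s=None; c=CAL
    P=pts('wrist',d,c); rr=np.hypot(P[...,0]-.5613,P[...,1]+.0733); z=P[...,2]
    dx=P[...,0]-.5613
    m=(rr>.030)&(rr<.042)&(dx<0)&(z>.06)&(z<.092)
    ms=(P[...,1]>-.14)&(P[...,1]<-.0)&(rr>.055)&(P[...,0]<.56)&(P[...,0]>.49)&(z>.04)&(z<.06)
    tz=np.median(z[m]); h=np.median(z[ms])
    pan=.085-(tz-(h-.05))
    if s is not None: print(round(s['time'],2),'tcp',s['ee_pos'].round(4),'F',s['ft_force'].round(2),'w',round(float(s['width']),4),end=' ')
    print('pan mm',round(float(pan)*1e3,2),'N',round(float(pan)*800,2),'n',m.sum(),ms.sum(),'h',h.round(4))
    if s is not None: print('   underside above seat mm', round(float((s['ee_pos'][2]-.0016-.098+pan)*1e3),2))
E
python3 -c "
from h import *
tray('t1')
s=r.read_state(); e=s['ee_pos'];K,R,t=cal('wrist')
import h
for n,z in(('n2',.1311),('n3',.1211),('n4',.1111),('n5',.1010),('n6',.0963)):
    h.CAL=(K,R,t+R@np.array([0,0,e[2]-z])); tray(n,False)
h.CAL=(K,R,t+R@(e-np.array([.6177,-.071,.1933]))); tray('w3',False)
"
```

```text
8.45 tcp [ 0.5618 -0.0739  0.0965] F [-3.49  0.75 -0.12] w 0.0527 pan mm 3.1 N 2.48 n 3328 8695 h 0.0504
   underside above seat mm -0.03
pan mm 2.5 N 2.0 n 2585 6551 h 0.0504
pan mm 2.41 N 1.93 n 2813 7094 h 0.0504
pan mm 2.58 N 2.07 n 3079 7661 h 0.0504
pan mm 1.68 N 1.35 n 3307 8360 h 0.0504
pan mm 3.3 N 2.64 n 3328 8712 h 0.0504
pan mm -0.15 N -0.12 n 1773 4384 h 0.0503
```

Works: empty gives about 0 and now reads 3.1 mm, with a computed gap of 0. I'll press 3 mm more to confirm home (the tray should follow 1:1).

```bash
python3 -m pendant '0.006 0 0 0 0 0;0.012 0 0 0 0 0;0.012 0 0 0 0 0'; python3 -c "
from h import *
tray('t2')"; python3 -m pendant '0.006 0 0 0 0 0;0.012 0 0 0 0 0;0.012 0 0 0 0 0'; python3 -c "
from h import *
tray('t3')"
```

```text
time: 8.8
ee_pos: [0.5618, -0.0739, 0.0935]
eef_rot: [-0.0, 0.707, 0.0, 0.707]
ft_force: [-4.7, -0.2, 3.2]
width: 0.0529
8.8 tcp [ 0.5618 -0.0739  0.0935] F [-4.72 -0.19  3.17] w 0.0529 pan mm 6.08 N 4.86 n 3341 8915 h 0.0504
   underside above seat mm 0.01
time: 9.15
ee_pos: [0.5618, -0.0739, 0.0906]
eef_rot: [-0.0, 0.707, 0.0, 0.707]
ft_force: [-5.3, 1.2, 6.2]
width: 0.0531
9.15 tcp [ 0.5618 -0.0739  0.0906] F [-5.28  1.2   6.21] w 0.0531 pan mm 9.03 N 7.22 n 3340 9104 h 0.0504
   underside above seat mm -0.02
```

Home confirmed: 3 mm further down gave 3 mm of sink, gap 0. Relieving the push, releasing and backing off.

```bash
python3 -m pendant '-0.01 0 0 0 0 0;-0.02 0 0 0 0 0;-0.026 0 0 0 0 0;-0.026 0 0 0 0 0'; python3 -m pendant '0 0 0 0 0 0;0 0 0 0 0 0;0 0 0 0 0 0;0 0 0 0 0 0;0 0 0 0 0 0;0 0 0 0 0 0' 1; python3 -c "
from h import *
tray('t4')"; python3 -m pendant '-0.1 0 0 0 0 0;-0.3 0 0 0 0 0;-0.5 0 0 0 0 0;-0.5 0 0 0 0 0;-0.5 0 0.24 0 0 0;-0.5 0 0.24 0 0 0'
python3 - <<'E'
from h import *
report('n7'); tray('t5')
f=np.load('pics/t5.npz'); d=f['d'];c=cal('wrist');P=pts('wrist',d,c); rr=np.hypot(P[...,0]-.5613,P[...,1]+.0733)
m=(rr<.03)&(P[...,2]>.1)&(P[...,2]<.115); Q=P[m]; print(len(Q),np.median(Q,0),cv2.minEnclosingCircle(Q[:,:2].astype(np.float32)))
s=r.read_state(); print(s['ee_pos'],[units(s,[.5961,.1505,.11]),units(s,[.602,.2938,.11])])
E
```

```text
time: 9.6
ee_pos: [0.5618, -0.0739, 0.0971]
eef_rot: [-0.0, 0.707, 0.0, 0.707]
ft_force: [-2.5, 0.8, 0.7]
width: 0.0529
time: 10.2
ee_pos: [0.5618, -0.0739, 0.0971]
eef_rot: [-0.0, 0.707, 0.0, 0.707]
ft_force: [0.9, 0.9, -0.2]
width: 0.0857
10.2 tcp [ 0.5618 -0.0739  0.0971] F [ 0.86  0.91 -0.23] w 0.0857 pan mm 1.97 N 1.57 n 3514 8664 h 0.0504
   underside above seat mm -0.57
time: 10.85
ee_pos: [0.6239, -0.0725, 0.2202]
eef_rot: [-0.001, 0.708, 0.001, 0.707]
ft_force: [-1.4, -0.2, -0.7]
width: 0.0869
10.85 [ 0.6239 -0.0725  0.2202] F [-1.45 -0.17 -0.73] w 0.0869 mid [(0.52, 17), (1.31, 17)] outer [(0.52, 9), (1.31, 29), (4.12, 14)]
10.9 tcp [ 0.6239 -0.0729  0.2204] F [-1.61  0.53 -0.98] w 0.0873 pan mm 1.94 N 1.56 n 1443 3657 h 0.0505
   underside above seat mm 122.78
2352 [ 0.5589103  -0.07554535  0.10690178] ((0.5601702928543091, -0.07518088817596436), 0.02733163721859455)
[ 0.62250899 -0.07361363  0.22090976] [array([ 0.443,  0.897, -0.104]), array([ 0.442,  1.47 , -0.079])]
```

```bash
python3 - <<'E'
from h import *
d=np.load('pics/t5.npz')['d'];c=cal('wrist');P=pts('wrist',d,c); rr=np.hypot(P[...,0]-.5605,P[...,1]+.0745)
for a,b,R in((.130,.15,.02),(.080,.0865,.06),(.103,.11,.035)):
    m=(rr<R)&(P[...,2]>a)&(P[...,2]<b); Q=P[m]; print(len(Q),np.percentile(Q,[1,99],axis=0).round(4).tolist(),np.round(cv2.minEnclosingCircle(Q[:,:2].astype(np.float32))[0],4))
E
python3 -m pendant '0.0 0.897 -0.104 0 0 0;0.0 0.897 -0.104 0 0 0;0.0 0.897 -0.104 0 0 0;0.2 0.897 -0.104 0 0 0;0.44 0.897 -0.104 0 0 0;0.44 0.897 -0.104 0 0 0;0.44 0.897 -0.104 0 0 0;0.44 0.897 -0.104 0 0 0' 1
cat >> h.py <<'E'
def ring(name,x,y):
    s,c,p,d=snap('wrist',name); P=pts('wrist',d,c); print(s['time'],s['ee_pos'].round(4))
    m=(p.max(2)<115)&(np.hypot(P[...,0]-x,P[...,1]-y)<.035)&(P[...,2]<.015)&(P[...,2]>.007)
    Q=P[m]; e=np.percentile(Q,[.5,99.5],axis=0)[:,:2]; print(len(Q),'mid',e.mean(0).round(4),'size',(e[1]-e[0]).round(4),cv2.minEnclosingCircle(Q[:,:2].astype(np.float32)))
    q=e.mean(0); print(units(s,[q[0],q[1],.03]))
E
python3 -c "
from h import *
ring('r2',.5961,.1505)"
```

```text
348 [[0.551, -0.0817, 0.1304], [0.5689, -0.0666, 0.1464]] [ 0.5605 -0.0742]
3824 [[0.5176, -0.1165, 0.0823], [0.6028, -0.0313, 0.0856]] [ 0.5602 -0.0741]
2347 [[0.5348, -0.1005, 0.105], [0.5851, -0.0498, 0.1087]] [ 0.5602 -0.0752]
time: 11.75
ee_pos: [0.5956, 0.1493, 0.1133]
eef_rot: [-0.0, 0.707, -0.0, 0.707]
ft_force: [-0.3, 0.5, -0.0]
width: 0.087
11.75 [0.5956 0.1493 0.1133]
2179 mid [0.5949 0.1494] size [0.0509 0.0505] ((0.5945063233375549, 0.14938373863697052), 0.026907023042440414)
[ 0.333  0.001 -0.003]
```

First weight sits within about 1 mm of the axis with its height correct. The second ring is well centred, so I'll pick it.

```bash
python3 -m pendant '0.15 0.001 -0.003 0 0 0;0.33 0.001 -0.003 0 0 0;0.4 0.001 -0.003 0 0 0;0.43 0.001 -0.003 0 0 0;0.43 0.001 -0.003 0 0 0'; python3 -c "
from h import *
ring('r3',.595,.1495)
s=r.read_state(); print(units(s,[.5949,.1494,.0022]))"
```

```text
time: 12.3
ee_pos: [0.596, 0.1497, 0.006]
eef_rot: [0.0, 0.706, -0.0, 0.708]
ft_force: [-0.4, 0.4, -0.5]
width: 0.087
12.3 [0.596  0.1497 0.006 ]
4317 mid [0.5896 0.1495] size [0.0394 0.0508] ((0.5957044959068298, 0.14933495223522186), 0.027205655351281166)
[-0.096 -0.001 -0.025]
[ 0.018 -0.003 -0.006]
```

```bash
python3 -m pendant '0.015 -0.002 -0.003 0 0 0;0.015 -0.002 -0.003 0 0 0;0.015 -0.002 -0.003 0 0 0'; python3 -m pendant '0 0 0 0 0 0;0 0 0 0 0 0;0 0 0 0 0 0;0 0 0 0 0 0;0 0 0 0 0 0;0 0 0 0 0 0' -1 45; python3 -m pendant '-0.3 0 0 0 0 0;-0.6 0 0 0 0 0;-0.78 0 0 0 0 0;-0.78 0 0 0 0 0;-0.78 -0.89 0.09 0 0 0;-0.78 -0.89 0.09 0 0 0;-0.78 -0.89 0.09 0 0 0;-0.78 -0.89 0.09 0 0 0';python3 -m pendant '0 0 0 0 0 0;0 0 0 0 0 0;0 0 0 0 0 0'
python3 - <<'E'
from h import *
s,c,p,d=snap('wrist','w5'); P=pts('wrist',d,c); e=s['ee_pos']; print(s['time'],e)
rr=np.hypot(P[...,0]-.5605,P[...,1]+.0742)
for a,b,R in((.130,.15,.02),(.080,.0865,.06)):
    m=(rr<R)&(P[...,2]>a)&(P[...,2]<b); Q=P[m]; print(len(Q),np.percentile(Q,[1,99],axis=0).round(4).tolist(),np.round(cv2.minEnclosingCircle(Q[:,:2].astype(np.float32))[0],4))
m=(np.hypot(P[...,0]-e[0],P[...,1]-e[1])<.032)&(abs(P[...,2]-e[2]-.0085)<.004)
k=max(cv2.findContours(m.astype(np.uint8),0,1)[0],key=cv2.contourArea).reshape(-1,2)
E_=np.array([P[y,x,:2] for x,y in k]); E_=E_[(np.hypot(*(E_-e[:2]).T)>.023)&(E_[:,0]<e[0])]
A=np.c_[2*E_,np.ones(len(E_))]; q=np.linalg.lstsq(A,(E_**2).sum(1),rcond=None)[0]; print('held-tcp',q[:2]-e[:2],np.sqrt(q[2]+q[0]**2+q[1]**2), np.median(P[m][:,2])-e[2])
E
```

```text
time: 12.65
ee_pos: [0.5945, 0.1502, 0.0016]
eef_rot: [-0.0, 0.707, 0.0, 0.707]
ft_force: [-0.2, 0.5, 0.2]
width: 0.0869
time: 13.25
ee_pos: [0.5941, 0.1501, 0.0008]
eef_rot: [-0.0, 0.707, 0.0, 0.707]
ft_force: [0.1, -1.0, 0.1]
width: 0.0531
time: 14.05
ee_pos: [0.614, -0.0507, 0.1958]
eef_rot: [-0.0, 0.707, 0.0, 0.707]
ft_force: [1.2, -0.6, -0.8]
width: 0.0531
time: 14.35
ee_pos: [0.6142, -0.0475, 0.1954]
eef_rot: [-0.0, 0.707, 0.001, 0.707]
ft_force: [-0.4, 0.7, -2.4]
width: 0.053
14.35 [ 0.61421204 -0.04748151  0.19541391]
433 [[0.5519, -0.081, 0.1307], [0.5688, -0.0651, 0.1457]] [ 0.5609 -0.0734]
4412 [[0.5186, -0.116, 0.0818], [0.6037, -0.0305, 0.0852]] [ 0.5617 -0.0735]
held-tcp [ 0.00494073 -0.00035368] 0.0294616007016798 0.009538305156494925
```

Run:
```python
from h import *
d=np.load('pics/w5.npz')['d'];c=cal('wrist');P=pts('wrist',d,c); s=r.read_state(); e=s['ee_pos']
m=(np.hypot(P[...,0]-e[0],P[...,1]-e[1])<.032)&(abs(P[...,2]-e[2]-.0095)<.004); Q=P[m]
print('front x+.0267 -tcp',Q[:,0].min()+.0267-e[0], np.percentile(Q[:,0],.5)-e[0]); 
k=max(cv2.findContours(m.astype(np.uint8),0,1)[0],key=cv2.contourArea).reshape(-1,2)
E_=np.array([P[y,x,:2] for x,y in k]); E_=E_[(np.hypot(*(E_-e[:2]).T)>.023)]
A=np.c_[2*E_,np.ones(len(E_))]; q=np.linalg.lstsq(A,(E_**2).sum(1),rcond=None)[0]; print('held-tcp',q[:2]-e[:2],np.sqrt(q[2]+q[0]**2+q[1]**2))
print(e,units(s,[.561,-.0735,e[2]]))
```

```text
front x+.0267 -tcp 0.002000174457821635 -0.024306868087682565
held-tcp [ 0.00148918 -0.00028877] 0.02713815335813646
[ 0.61427108 -0.04708323  0.19547471] [ 0.    -0.105 -0.213]
```

```bash
python3 -m pendant '0 -0.106 -0.219 0 0 0;0 -0.106 -0.219 0 0 0;0.05 -0.106 -0.219 0 0 0;0.1 -0.106 -0.219 0 0 0;0.15 -0.106 -0.219 0 0 0;0.15 -0.106 -0.219 0 0 0'; python3 -c "
from h import *
tray('a1'); s=r.read_state(); print(units(s,[.5595,-.0735,s['ee_pos'][2]]))"
```

```text
time: 15.0
ee_pos: [0.5588, -0.0744, 0.1556]
eef_rot: [-0.001, 0.708, 0.001, 0.706]
ft_force: [-0.9, -0.3, -1.7]
width: 0.0532
15.0 tcp [ 0.5588 -0.0744  0.1556] F [-0.88 -0.26 -1.73] w 0.0532 pan mm 2.0 N 1.6 n 2114 5454 h 0.0504
   underside above seat mm 58.05
[-0.     0.005  0.001]
```

```bash
python3 -m pendant '0.01 0.004 0.001 0 0 0;0.02 0.004 0.001 0 0 0;0.03 0.004 0.001 0 0 0;0.04 0.004 0.001 0 0 0;0.05 0.004 0.001 0 0 0;0.06 0.004 0.001 0 0 0;0.07 0.004 0.001 0 0 0'; python3 -c "
from h import *
tray('a2')"; python3 -m pendant '0.01 0 0 0 0 0;0.02 0 0 0 0 0;0.03 0 0 0 0 0;0.04 0 0 0 0 0'; python3 -c "
from h import *
tray('a3')"
```

```text
time: 15.75
ee_pos: [0.5598, -0.0744, 0.1406]
eef_rot: [-0.0, 0.707, 0.0, 0.707]
ft_force: [-0.3, -0.4, -0.8]
width: 0.0533
15.75 tcp [ 0.5598 -0.0744  0.1406] F [-0.34 -0.44 -0.77] w 0.0533 pan mm 2.0 N 1.6 n 2393 6102 h 0.0504
   underside above seat mm 42.97
time: 16.2
ee_pos: [0.5598, -0.0744, 0.1305]
eef_rot: [-0.0, 0.707, 0.0, 0.707]
ft_force: [-1.1, 0.5, -1.2]
width: 0.0531
16.2 tcp [ 0.5598 -0.0744  0.1305] F [-1.08  0.53 -1.22] w 0.0531 pan mm 2.52 N 2.02 n 2572 6598 h 0.0504
   underside above seat mm 33.47
```

```bash
python3 -m pendant '0.01 0 0 0 0 0;0.02 0 0 0 0 0;0.03 0 0 0 0 0;0.04 0 0 0 0 0;0.05 0 0 0 0 0;0.06 0 0 0 0 0;0.07 0 0 0 0 0'; python3 -c "
from h import *
tray('a4')"; python3 -m pendant '0.01 0 0 0 0 0;0.02 0 0 0 0 0;0.03 0 0 0 0 0;0.03 0 0 0 0 0'; python3 -c "
from h import *
tray('a5')"
```

```text
time: 16.95
ee_pos: [0.5599, -0.0743, 0.1131]
eef_rot: [-0.0, 0.707, 0.0, 0.707]
ft_force: [0.2, 1.5, 2.3]
width: 0.0531
16.95 tcp [ 0.5599 -0.0743  0.1131] F [0.24 1.46 2.28] w 0.0531 pan mm 6.49 N 5.19 n 2884 7512 h 0.0504
   underside above seat mm 19.98
time: 17.4
ee_pos: [0.5596, -0.0744, 0.1053]
eef_rot: [-0.0, 0.707, 0.0, 0.707]
ft_force: [-0.6, 0.6, 1.2]
width: 0.0531
17.4 tcp [ 0.5596 -0.0744  0.1053] F [-0.59  0.62  1.19] w 0.0531 pan mm 5.63 N 4.5 n 3078 8027 h 0.0504
   underside above seat mm 11.35
```

```bash
python3 -m pendant '0.006 0 0 0 0 0;0.012 0 0 0 0 0;0.012 0 0 0 0 0'; python3 -c "
from h import *
tray('a6')"; python3 -m pendant '0.006 0 0 0 0 0;0.012 0 0 0 0 0;0.012 0 0 0 0 0'; python3 -c "
from h import *
tray('a7')"
```

```text
time: 17.75
ee_pos: [0.5598, -0.0745, 0.1026]
eef_rot: [-0.0, 0.707, 0.0, 0.707]
ft_force: [-0.0, 1.5, 1.8]
width: 0.0529
17.75 tcp [ 0.5598 -0.0745  0.1026] F [-0.01  1.53  1.8 ] w 0.0529 pan mm 6.03 N 4.82 n 3125 8218 h 0.0504
   underside above seat mm 9.06
time: 18.1
ee_pos: [0.5599, -0.0744, 0.0998]
eef_rot: [-0.0, 0.707, 0.0, 0.707]
ft_force: [-2.0, 1.2, 3.5]
width: 0.0533
18.1 tcp [ 0.5599 -0.0744  0.0998] F [-2.02  1.2   3.52] w 0.0533 pan mm 8.87 N 7.1 n 3120 8401 h 0.0504
   underside above seat mm 9.03
```

Home: the gap is constant while the tray follows 1:1. Relieving the push and releasing.

```bash
python3 -m pendant '-0.01 0 0 0 0 0;-0.019 0 0 0 0 0;-0.019 0 0 0 0 0'; python3 -m pendant '0 0 0 0 0 0;0 0 0 0 0 0;0 0 0 0 0 0;0 0 0 0 0 0;0 0 0 0 0 0;0 0 0 0 0 0' 1; python3 -c "
from h import *
tray('a8')"; python3 -m pendant '-0.1 0 0 0 0 0;-0.3 0 0 0 0 0;-0.48 0 0 0 0 0;-0.48 0 0 0 0 0;-0.48 0 0.24 0 0 0;-0.48 0 0.24 0 0 0'
python3 - <<'E'
from h import *
report('n8'); tray('a9')
d=np.load('pics/a9.npz')['d'];c=cal('wrist');P=pts('wrist',d,c); rr=np.hypot(P[...,0]-.5605,P[...,1]+.0738)
for a,b,R in((.132,.15,.02),(.075,.0845,.06),(.109,.12,.035)):
    m=(rr<R)&(P[...,2]>a)&(P[...,2]<b); Q=P[m]; print(len(Q),np.median(Q[:,2]).round(4),np.percentile(Q,[1,99],axis=0).round(4).tolist(),np.round(cv2.minEnclosingCircle(Q[:,:2].astype(np.float32))[0],4))
s=r.read_state(); print(units(s,[.4677,.3039,.11]),units(s,[.602,.2938,.11]))
E
```

```text
time: 18.45
ee_pos: [0.5599, -0.0744, 0.1047]
eef_rot: [-0.0, 0.707, 0.0, 0.707]
ft_force: [0.5, 1.3, -0.2]
width: 0.0529
time: 19.05
ee_pos: [0.5598, -0.0744, 0.1045]
eef_rot: [-0.0, 0.707, 0.0, 0.707]
ft_force: [0.7, 0.2, -0.6]
width: 0.0854
19.05 tcp [ 0.5598 -0.0744  0.1045] F [ 0.66  0.15 -0.58] w 0.0854 pan mm 3.84 N 3.07 n 3199 8080 h 0.0504
   underside above seat mm 8.73
time: 19.7
ee_pos: [0.6219, -0.0729, 0.2225]
eef_rot: [-0.001, 0.708, 0.001, 0.707]
ft_force: [-1.3, 0.3, -1.3]
width: 0.087
19.7 [ 0.6219 -0.0729  0.2225] F [-1.32  0.35 -1.25] w 0.087 mid [(1.0, 15), (1.31, 17)] outer [(1.01, 8), (1.32, 28), (4.12, 14)]
19.75 tcp [ 0.6219 -0.0734  0.2227] F [-1.31 -0.03 -0.75] w 0.087 pan mm 3.83 N 3.07 n 1411 3612 h 0.0505
   underside above seat mm 126.9
321 0.1397 [[0.5521, -0.0815, 0.1347], [0.5683, -0.0663, 0.1444]] [ 0.5607 -0.0735]
3543 0.0821 [[0.5172, -0.1166, 0.0805], [0.6025, -0.0312, 0.0839]] [ 0.5601 -0.0741]
2463 0.115 [[0.5355, -0.1005, 0.1129], [0.5858, -0.0507, 0.1168]] [ 0.5607 -0.0757]
[ 0.452  1.513 -0.609] [ 0.451  1.472 -0.072]
```

Needle 1.00 against set 1.31, so 0.31 short: the third weight is needed. Both weights are seated at the right heights. Fetching the third at (0.602, 0.294).

```bash
python3 -m pendant '0 0.95 -0.07 0 0 0;0 0.95 -0.07 0 0 0;0 0.95 -0.07 0 0 0;0 0.95 -0.07 0 0 0;0 0.95 -0.07 0 0 0' 1; python3 -m pendant '0 0.522 0 0 0 0;0.1 0.522 0 0 0 0;0.25 0.522 0 0 0 0;0.44 0.522 0 0 0 0;0.44 0.522 0 0 0 0;0.44 0.522 0 0 0 0;0.44 0.522 0 0 0 0'; python3 -c "
from h import *
ring('r4',.602,.2938)"
```

```text
time: 20.3
ee_pos: [0.6007, 0.1662, 0.225]
eef_rot: [-0.001, 0.707, 0.001, 0.707]
ft_force: [0.7, 0.1, 0.0]
width: 0.0873
time: 21.0
ee_pos: [0.6038, 0.2925, 0.1179]
eef_rot: [0.001, 0.706, 0.0, 0.708]
ft_force: [-0.5, -0.3, 0.2]
width: 0.0871
21.0 [0.6038 0.2925 0.1179]
2133 mid [0.6021 0.2931] size [0.05   0.0501] ((0.6019070744514465, 0.2929603159427643), 0.026913553476333618)
[ 0.352  0.002 -0.008]
```

```bash
python3 -m pendant '0.15 0.002 -0.006 0 0 0;0.3 0.002 -0.006 0 0 0;0.4 0.002 -0.006 0 0 0;0.44 0.002 -0.006 0 0 0;0.44 0.002 -0.006 0 0 0;0.44 0.002 -0.006 0 0 0'; python3 -c "
from h import *
s=r.read_state(); print(s['ee_pos'],units(s,[.6024,.2931,.0015]))"
```

```text
time: 21.65
ee_pos: [0.6021, 0.2944, 0.007]
eef_rot: [0.0, 0.706, 0.001, 0.708]
ft_force: [-0.4, 0.5, 0.1]
width: 0.0872
[0.60205392 0.29444788 0.00695896] [ 0.022 -0.005  0.001]
```

```bash
python3 -m pendant '0.01 -0.004 0.001 0 0 0;0.02 -0.004 0.001 0 0 0;0.02 -0.004 0.001 0 0 0'; python3 -m pendant '0 0 0 0 0 0;0 0 0 0 0 0;0 0 0 0 0 0;0 0 0 0 0 0;0 0 0 0 0 0;0 0 0 0 0 0' -1 45; python3 -m pendant '-0.3 0 0 0 0 0;-0.6 0 0 0 0 0;-0.8 0 0 0 0 0;-0.8 -0.5 0 0 0 0;-0.8 -0.97 0.05 0 0 0;-0.8 -0.97 0.05 0 0 0;-0.8 -0.97 0.05 0 0 0;-0.8 -0.97 0.05 0 0 0'; python3 -m pendant '0 -0.5 0 0 0 0;0 -0.5 0 0 0 0;0 -0.5 0 0 0 0;0 -0.5 0 0 0 0;0 -0.5 0 0 0 0;0 -0.5 0 0 0 0'
python3 - <<'E'
from h import *
s,c,p,d=snap('wrist','w6'); P=pts('wrist',d,c); e=s['ee_pos']; print(s['time'],e)
rr=np.hypot(P[...,0]-.5605,P[...,1]+.0742)
for a,b,R in((.132,.15,.02),(.075,.0845,.06),(.109,.12,.035)):
    m=(rr<R)&(P[...,2]>a)&(P[...,2]<b); Q=P[m]; print(len(Q),np.percentile(Q,[1,99],axis=0).round(4).tolist(),np.round(cv2.minEnclosingCircle(Q[:,:2].astype(np.float32))[0],4))
m=(np.hypot(P[...,0]-e[0],P[...,1]-e[1])<.032)&(abs(P[...,2]-e[2]-.009)<.004); Q=P[m]
k=max(cv2.findContours(m.astype(np.uint8),0,1)[0],key=cv2.contourArea).reshape(-1,2)
E_=np.array([P[y,x,:2] for x,y in k]); E_=E_[(np.hypot(*(E_-e[:2]).T)>.023)]
A=np.c_[2*E_,np.ones(len(E_))]; q=np.linalg.lstsq(A,(E_**2).sum(1),rcond=None)[0]; h=q[:2]-e[:2]; print('held-tcp',h,np.sqrt(q[2]+q[0]**2+q[1]**2),'top',np.median(Q[:,2])-e[2],'front',Q[:,0].min()+.0267-e[0])
print(units(s,[.561-h[0],-.0733,.157]))
E
```

```text
time: 21.95
ee_pos: [0.6017, 0.2933, 0.0006]
eef_rot: [0.0, 0.706, 0.001, 0.708]
ft_force: [1.0, 0.7, 3.1]
width: 0.0868
time: 22.55
ee_pos: [0.6016, 0.2931, 0.0006]
eef_rot: [0.0, 0.707, 0.0, 0.708]
ft_force: [0.5, -1.5, 5.4]
width: 0.0529
time: 23.35
ee_pos: [0.613, 0.0486, 0.1998]
eef_rot: [-0.0, 0.707, 0.0, 0.707]
ft_force: [0.4, 0.3, -1.7]
width: 0.0531
time: 23.95
ee_pos: [0.6136, -0.0726, 0.1992]
eef_rot: [-0.001, 0.707, 0.001, 0.707]
ft_force: [-0.4, 1.2, -1.2]
width: 0.0529
23.95 [ 0.6136276  -0.07258436  0.19924316]
384 [[0.5536, -0.0807, 0.1343], [0.5691, -0.0654, 0.1437]] [ 0.5619 -0.0731]
4051 [[0.5186, -0.1162, 0.0801], [0.604, -0.0306, 0.0832]] [ 0.5615 -0.0729]
2878 [[0.5372, -0.0998, 0.1125], [0.5866, -0.0501, 0.1161]] [ 0.562  -0.0748]
held-tcp [ 0.0012132  -0.00022814] 0.027341533005916057 top 0.009769113808428459 front 0.0009178785071116691
[ 0.169 -0.002 -0.215]
```

```bash
python3 -m pendant '0 -0.002 -0.215 0 0 0;0 -0.002 -0.215 0 0 0;0.05 -0.002 -0.215 0 0 0;0.11 -0.002 -0.215 0 0 0;0.165 -0.002 -0.215 0 0 0;0.165 -0.002 -0.215 0 0 0'; python3 -c "
from h import *
tray('b1'); s=r.read_state(); print(units(s,[.5599,-.0734,s['ee_pos'][2]]))"
```

```text
time: 24.6
ee_pos: [0.559, -0.0745, 0.1554]
eef_rot: [-0.001, 0.708, 0.0, 0.706]
ft_force: [-0.8, 0.2, -2.1]
width: 0.053
24.6 tcp [ 0.559  -0.0745  0.1554] F [-0.85  0.19 -2.11] w 0.053 pan mm 3.85 N 3.08 n 2079 5484 h 0.0504
   underside above seat mm 59.7
[-0.     0.005  0.002]
```

```bash
python3 -m pendant '0.01 0.005 0 0 0 0;0.02 0.005 0 0 0 0;0.03 0.005 0 0 0 0;0.04 0.005 0 0 0 0;0.05 0.005 0 0 0 0;0.056 0.005 0 0 0 0;0.062 0.005 0 0 0 0;0.068 0.005 0 0 0 0'; python3 -c "
from h import *
tray('b2')"; python3 -m pendant '0.006 0 0 0 0 0;0.012 0 0 0 0 0;0.018 0 0 0 0 0;0.024 0 0 0 0 0'; python3 -c "
from h import *
tray('b3')"; python3 -m pendant '0.006 0 0 0 0 0;0.012 0 0 0 0 0;0.018 0 0 0 0 0;0.024 0 0 0 0 0'; python3 -c "
from h import *
tray('b4')"
```

```text
time: 25.45
ee_pos: [0.5598, -0.0737, 0.1412]
eef_rot: [-0.0, 0.707, 0.0, 0.707]
ft_force: [0.2, -0.3, -1.4]
width: 0.0534
25.45 tcp [ 0.5598 -0.0737  0.1412] F [ 0.17 -0.3  -1.38] w 0.0534 pan mm 3.81 N 3.05 n 2327 6099 h 0.0504
   underside above seat mm 45.41
time: 25.9
ee_pos: [0.5598, -0.0737, 0.1351]
eef_rot: [-0.0, 0.707, 0.0, 0.707]
ft_force: [-0.5, -0.5, -2.1]
width: 0.0531
25.9 tcp [ 0.5598 -0.0737  0.1351] F [-0.46 -0.48 -2.08] w 0.0531 pan mm 3.83 N 3.07 n 2460 6321 h 0.0504
   underside above seat mm 39.35
time: 26.35
ee_pos: [0.5598, -0.0737, 0.1291]
eef_rot: [-0.0, 0.707, 0.0, 0.707]
ft_force: [-0.0, -0.1, -1.5]
width: 0.0532
26.35 tcp [ 0.5598 -0.0737  0.1291] F [-0.03 -0.09 -1.5 ] w 0.0532 pan mm 3.84 N 3.07 n 2564 6655 h 0.0504
   underside above seat mm 33.39
```

```bash
python3 -m pendant '0.006 0 0 0 0 0;0.012 0 0 0 0 0;0.018 0 0 0 0 0;0.024 0 0 0 0 0'; python3 -c "
from h import *
tray('b5')"; python3 -m pendant '0.006 0 0 0 0 0;0.012 0 0 0 0 0;0.018 0 0 0 0 0;0.018 0 0 0 0 0'; python3 -c "
from h import *
tray('b6')"
```

```text
time: 26.8
ee_pos: [0.5602, -0.0736, 0.1234]
eef_rot: [-0.0, 0.707, 0.0, 0.707]
ft_force: [1.4, 0.9, -1.0]
width: 0.0532
26.8 tcp [ 0.5602 -0.0736  0.1234] F [ 1.35  0.92 -1.03] w 0.0532 pan mm 5.85 N 4.68 n 2672 6974 h 0.0504
   underside above seat mm 29.66
time: 27.25
ee_pos: [0.5598, -0.0736, 0.1186]
eef_rot: [-0.0, 0.707, 0.0, 0.707]
ft_force: [1.0, 0.1, 0.9]
width: 0.0532
27.25 tcp [ 0.5598 -0.0736  0.1186] F [1.01 0.1  0.86] w 0.0532 pan mm 7.03 N 5.62 n 2736 7205 h 0.0504
   underside above seat mm 26.03
```

```bash
python3 -m pendant '0.006 0 0 0 0 0;0.012 0 0 0 0 0;0.018 0 0 0 0 0;0.02 0 0 0 0 0;0.02 0 0 0 0 0'; python3 -c "
from h import *
tray('b7')"; python3 -m pendant '0.006 0 0 0 0 0;0.01 0 0 0 0 0;0.01 0 0 0 0 0'; python3 -c "
from h import *
tray('b8')"
```

```text
time: 27.8
ee_pos: [0.5598, -0.0737, 0.1136]
eef_rot: [-0.0, 0.707, 0.0, 0.707]
ft_force: [1.3, 1.2, 1.6]
width: 0.0534
27.8 tcp [ 0.5598 -0.0737  0.1136] F [1.31 1.2  1.57] w 0.0534 pan mm 7.1 N 5.68 n 2850 7497 h 0.0504
   underside above seat mm 21.14
time: 28.15
ee_pos: [0.5598, -0.0737, 0.1111]
eef_rot: [-0.0, 0.707, 0.0, 0.707]
ft_force: [1.7, 0.7, 2.5]
width: 0.0533
28.15 tcp [ 0.5598 -0.0737  0.1111] F [1.66 0.72 2.47] w 0.0533 pan mm 7.31 N 5.85 n 2916 7667 h 0.0504
   underside above seat mm 18.85
```

Contact just reached. Pressing 2.5 mm more to confirm.

```bash
python3 -m pendant '0.005 0 0 0 0 0;0.01 0 0 0 0 0;0.01 0 0 0 0 0'; python3 -c "
from h import *
tray('b9')"; python3 -m pendant '0.004 0 0 0 0 0;0.006 0 0 0 0 0;0.006 0 0 0 0 0'; python3 -c "
from h import *
tray('b10')"
```

```text
time: 28.5
ee_pos: [0.5598, -0.0736, 0.1087]
eef_rot: [-0.0, 0.707, 0.0, 0.707]
ft_force: [0.5, 0.3, 3.4]
width: 0.0532
28.5 tcp [ 0.5598 -0.0736  0.1087] F [0.46 0.3  3.38] w 0.0532 pan mm 9.68 N 7.74 n 2911 7821 h 0.0504
   underside above seat mm 18.79
time: 28.85
ee_pos: [0.5598, -0.0737, 0.1073]
eef_rot: [-0.0, 0.707, 0.0, 0.707]
ft_force: [-1.5, 0.6, 4.0]
width: 0.0532
28.85 tcp [ 0.5598 -0.0737  0.1073] F [-1.52  0.63  4.01] w 0.0532 pan mm 11.13 N 8.9 n 2924 7924 h 0.0504
   underside above seat mm 18.83
```

```bash
python3 -m pendant '-0.01 0 0 0 0 0;-0.021 0 0 0 0 0;-0.021 0 0 0 0 0'; python3 -m pendant '0 0 0 0 0 0;0 0 0 0 0 0;0 0 0 0 0 0;0 0 0 0 0 0;0 0 0 0 0 0;0 0 0 0 0 0' 1; python3 -m pendant '-0.1 0 0 0 0 0;-0.3 0 0 0 0 0;-0.46 0 0 0 0 0;-0.46 0 0 0 0 0;-0.46 0 0.24 0 0 0;-0.46 0 0.24 0 0 0;-0.46 0 0.24 0 0 0;-0.46 0 0.24 0 0 0'
python3 - <<'E'
from h import *
report('n9'); tray('b11')
p=np.load('pics/b11.npz'); d=p['d'];c=cal('wrist');P=pts('wrist',d,c); rr=np.hypot(P[...,0]-.5605,P[...,1]+.0738)
for a,b,R in((.133,.15,.02),(.073,.083,.06),(.117,.13,.035)):
    m=(rr<R)&(P[...,2]>a)&(P[...,2]<b); Q=P[m]; print(len(Q),np.median(Q[:,2]).round(4),np.percentile(Q,[1,99],axis=0).round(4).tolist(),np.round(cv2.minEnclosingCircle(Q[:,:2].astype(np.float32))[0],4))
_,_,t,_=snap('side','sideEnd')
cv2.imwrite('pics/end.png',np.hstack([p['p'][:300,60:440],cv2.resize(t[130:280,230:420],(380,300))]))
E
```

```text
time: 29.2
ee_pos: [0.5598, -0.0737, 0.1127]
eef_rot: [-0.0, 0.707, 0.0, 0.707]
ft_force: [0.6, -0.2, -1.3]
width: 0.0532
time: 29.8
ee_pos: [0.5598, -0.0736, 0.1125]
eef_rot: [-0.0, 0.707, 0.0, 0.707]
ft_force: [0.7, 0.2, -0.0]
width: 0.0855
time: 30.6
ee_pos: [0.6194, -0.0741, 0.2273]
eef_rot: [-0.0, 0.707, -0.0, 0.707]
ft_force: [-0.9, 0.2, -0.6]
width: 0.0872
30.6 [ 0.6194 -0.0741  0.2273] F [-0.9   0.21 -0.56] w 0.0872 mid [(1.4, 34)] outer [(1.35, 35), (4.12, 14)]
30.65 tcp [ 0.6192 -0.0741  0.2276] F [-1.   -0.31  0.27] w 0.087 pan mm 5.69 N 4.55 n 1335 3551 h 0.0504
   underside above seat mm 133.72
299 0.1376 [[0.5544, -0.0814, 0.1337], [0.5694, -0.0658, 0.142]] [ 0.5618 -0.0732]
3195 0.0799 [[0.5186, -0.116, 0.0782], [0.6039, -0.0299, 0.0817]] [ 0.5615 -0.0732]
2540 0.1229 [[0.5362, -0.0991, 0.1205], [0.586, -0.049, 0.1248]] [ 0.5613 -0.074 ]
```

View pics/end.png

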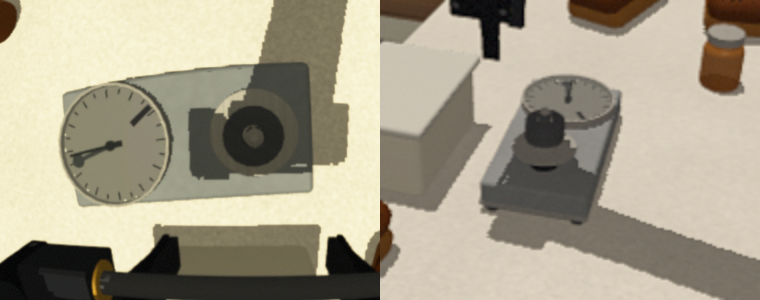

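The needle lies just past the set hand: pan 5.69 mm is about 1.45 rad, against a set hand at about 1.3. The stack of three sits on the spindle, centred within about 1 mm, with its top at 122.9 mm (expected 122.3). The gripper is clear, so I'm handing in.

```bash
python3 -c "
from h import *
from bench import close_job
tray('fin'); print(close_job())"
```

```text
30.75 tcp [ 0.6192 -0.0739  0.228 ] F [0.32 0.52 1.21] w 0.0869 pan mm 5.74 N 4.59 n 1335 3541 h 0.0505
   underside above seat mm 134.19
the job is handed in; nothing more can be done
None
```

I pressed three steel ring weights home on the spindle one at a time, let go after each, and handed the job in at about 31 s. No verdict was reported.

- **Pressing:** for each weight I pressed past contact until the tray followed 1:1. The largest sink I read was 11.1 mm, against the 16 mm limit. I read it only between short moves, not continuously.
- **Reading:** after two weights the needle stood at 1.00 rad against the set hand at about 1.3, so a third was needed. At the end the tray had sunk 5.7 mm, which is about 1.46 rad and roughly 0.15 past the set hand. That reading comes from the tray, because the needle and set hand overlapped in the last picture.
- **Stack:** the top of the stack measured 122.9 mm, against 122.3 mm expected. The first two weights showed 1–2 mm off the axis in some views and the third about 1 mm, all within the 3.5 mm limit.
- **Surroundings:** the gripper ended open and clear. I never went near the fourth weight, bread, tub or jar, but did not re-measure their positions at the end.
- **Disagreements:** the wrist force readings carried about 1 N of noise, and the tray often sank less while pushing (2–7 mm) than the stated drag suggests, so I relied on tray depth. The fingertips also touched the counter lightly (about 5 N) when picking the third weight.

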